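# Rock a jammed locating block out of its nest

### The arm

A 6-joint arm with a two-finger parallel gripper is mounted at the origin on a cart in front of the work surface, level with it; the furniture and walls round the work are solid. World frame = base frame: x ahead of the robot, y to its left, z up, the work surface at z = 0. Lengths are in m, angles in rad, forces in N, time in s.
With the tool pointing down it reaches from about 0.375 to 0.9 m from the base axis. Payload 3.1 kg.
Tool frame: the origin (TCP) lies midway between the tips of the shut fingers; the grasp point (between the pads) lies 19 mm behind it; z points along the fingers, y is the line along which they close (so a half turn about z gives the same grasp; the last joint's range is limited). The gripper opens to 87 mm and grips with 3 to 60 N. Pads are 19 mm wide; open, the fingers measure 117 mm over their backs; the gripper's body (75 mm by 190 mm) begins 51 mm behind the grasp point.
Start: joints at [1.022, 0.527, 1.433, -0, 1.181, -0.178], TCP at [0.226, 0.583, 0.194] pointing down, gripper open.
Joint ranges: [-3.08, 3.08], [-0.75, 2.2], [0.22, 2.44], [-1.43, 4.57], [0, 2.65], [-2.85, 2.85]. Speed limits (rad/s): [2.79, 2.79, 3.14, 3.14, 3.14, 3.14].

### API

Orientations are given as [roll, pitch, yaw] about the fixed x, y, z axes, in that order (R = Rz(yaw) Ry(pitch) Rx(roll)).
In Python, from bench import r gives the robot as it stands. The module is installed in compiled form; this text tells all that it offers.
- The arm moves only by the tool move_arm, never from a script. Its argument "deltas" is one flat list of numbers, 7 for each row, row after row: the shift along the world's x, y, z scaled (see below), then the turn, a rotation vector about the world's x, y, z scaled (see below), then the closure, from 0 (fully open) to 1 (shut). A call has 1 to 12 rows; each row is the pose to reach, as a shift and turn from the pose commanded when the call began; what a row does not reach only later rows make up. The controller multiplies each number of a shift by 0.3 m and each number of a turn by pi/2 rad. A row lasts 1/8 s, in which the tool goes at most 62.5 mm and 10.7 degrees, less where a joint would pass 70% of its speed; a pose out of reach is approached as far as the arm can. A call with a number of a shift or a turn outside -1 to 1 is refused whole. A call with a gripper value outside its range is refused whole. The fingers move at their own pace and stop on an object; "force" is the grip in N (left out, the last holds). Time passes only in rows, so rows that repeat a pose let the fingers close. It gives the time, the measured TCP pose, the force, the opening and the grip force at its end, in the units of the state.
- r.sense(): the state, without advancing time (a new reading comes with each control period).
- r.grab_frame(name): name is "scene" or "top"; returns (picture, depth): 384x512x3 uint8, red, green, blue; 384x512 float32, m along the optical axis (not along the pixel's ray), 0 where there is no reading.
- r.camera_params(name): a dict with "fx", "fy", "cx", "cy" (pixels), "distortion" ([k1, k2, p1, p2, k3] as OpenCV has them; the pictures are not rectified), "position" and "rotation" of the camera in the world. Camera axes: x right, y down, z forward; pixel columns grow to the right and rows downward; lengths in m; the calibration is good to about 2 mm. A picture is of the moment at which its call begins. camera_params takes no time and is no camera call.
- r.job_done(): hands the job in; it is judged then, once.
Trained networks look in the newest picture that a camera, given by its name, has taken for a name from the list of things; names that differ only in an ending like _2 or _b are one class to them, and where a whole thing is asked for, a point or a joint stands for the part that bears it (a point fixed in the world has none). Each returns a list of dicts, best first, with "score" (0 to 1); they miss things now and then, are a little off and sometimes report something else, mostly with a low value. They report only what shows in the picture. A call takes as long as a camera call. They do not tell look-alikes from the thing itself.
- r.search_frame(camera, query): "at" ([x, y, z] in m, in world coordinates, good to about 4 mm: the middle of the surface that is visible of it).
The state is a dict: "clock": time; "qpos": joint angles; "joint_vel": joint speeds; "tau": joint torques, N m; "tcp_pos": TCP position; "ee_rot": TCP orientation; "contact_force": force on the tool from outside, world axes, zero at the start; "wrist_torque": the same for the moment, N m; "grip_width": opening from 0.0 (shut) to 1.0 (fully open); "grasp_force": force on a finger pad.
Only numpy, scipy, OpenCV 4.12 (cv2) and the standard library are available. Lean on these libraries where they do the work, as an engineer would, in place of code of your own. Each camera call takes 0.05 s, during which the arm holds its last target. There are 200 camera calls.

### The job

The aluminium locating block sits tight in its nest between two strong spring rollers, too tight to be pulled straight out. Take it by the stem and rock it free: in the nest, first tip it so that its left end (seen from the robot) clicks up and stands clearly higher, then, without letting that end back down, tip it the other way so that the right end stands clearly higher, and so on until both ends are out. Finish while still holding it, level, straight above the nest with a gap of a centimetre or two, and leave the things standing round about alone.

Things in the scene. Friction and masses are not known exactly. Their poses are not given: they have to be found in the camera images.
- nest: Fixed nest on the desk: dark base plate 76 (x) x 152 (y) x 12 mm, on it an aluminium pocket for the block; its highest walls end 46 mm above the desk. Origin: centre of the underside, on the desk. Pocket centred on it, floor 12 mm up; y runs along the pocket, to the robot's left (yaw within 0.4 rad). Play round the block: 1 mm each side in x, 2 mm at each end in y; room to tilt: 12 degrees.
- left_seat (a point): Centre of the steel roller in the pocket's left end wall, 35 mm from the nest's middle and 32 mm above the desk: 8 mm diameter, axis along x, pressed inwards by a spring with 28 to 36 N; it clicks in between the ribs of the block. Axes as the nest's.
- right_seat (a point): The same for the roller in the right end wall (-y).
- block: Loose aluminium locating block, about 0.2 kg. Origin: centre of its underside, z up, +y towards its left end (parallel to the nest's axes at the start). Lower body 24 (x) x 61 (y) x 44 mm with three ribs on each end, a grip stem on top. Starts fully down on the pocket's floor. Each end clicks up 10 mm a notch; two notches (20 mm) on both ends and it is free. One notch on one end is 9 degrees.
- stem (a point): Point on the axis of the grip stem, 72 mm above the block's underside. The stem is 22 (x) x 26 (y) mm, from 44 to 89 mm above the underside. Grip it across its y faces (closing along the block's y), so that the tool can rock the block about its x axis. Axes as the block's.
- left_ribs (a point): Middle of the ribs on the block's left end: three half-round ribs along x, radius 3 mm, 5, 15 and 25 mm above the underside, tips 33 mm from the middle. At the start the roller lies between the upper two, 20 mm above the underside. Getting one end over its roller takes about 20 N upward at that end, a straight pull over 40 N.
- right_ribs (a point): The same for the ribs on the right end (-y).
- vial: Small brown bottle with white cap, 28 mm diameter, 50 mm high, standing to the right of the nest; leave alone. Origin under its centre.
- canister: Black canister with white screw top, 47 mm diameter, 60 mm high, standing to the left of the nest; leave alone. Origin under its centre.
- tin: Open round tin of screws, 64 mm diameter, 23 mm high, behind the nest; leave alone. Origin under its centre.
- tweezers: Steel tweezers, 125 mm long in y, 9 mm high, lying in front of the nest; leave alone. Origin under its centre.
There are look-alikes about, which are no part of the job. What is shaped like the block but orange or yellow is not meant.

How it is judged:
On the way, in this order (a step that is already met when the one before it is completed fails the run):
1. in the nest, the block is tipped with its left end up (by more than 6 degrees) (angle between block's own y axis and vertical below 1.4658 rad and height (world z) of block below 0.028 m and horizontal distance between block and nest below 0.01 m), for 0.05 s.
2. then, still in the nest, and with the left end one notch up, it is tipped the other way, right end up (by more than 6 degrees) (angle between block's own y axis and vertical above 1.6758 rad and height (world z) of block between 0.0195 and 0.034 m and horizontal distance between block and nest below 0.012 m), for 0.05 s.
At the end, for the whole second after the job is handed in: The block is held still in the fingers, touching nothing of the nest, level within 8 degrees, its underside 3 to 35 mm above the top of the nest (49 to 81 mm above the desk) and within 30 mm of the nest's middle (height (world z) of block between 0.049 and 0.081 m and horizontal distance between block and nest below 0.03 m and angle between block's own z axis and vertical below 0.14 rad and contact force between block and nest below 0.1 N and contact force between block and the fingers above 1 N and linear speed of block below 0.02 m/s); the arm keeps its last pose, push and grip.
It fails at once if the vial beside the nest was moved more than 15 mm (distance of vial from where it was at the start of the episode above 0.015 m).
It fails at once if the canister beside the nest was moved more than 15 mm (distance of canister from where it was at the start of the episode above 0.015 m).
It fails at once if the tin beside the nest was moved more than 15 mm (distance of tin from where it was at the start of the episode above 0.015 m).
It fails at once if the tweezers beside the nest was moved more than 15 mm (distance of tweezers from where it was at the start of the episode above 0.015 m).
It also fails if it takes over 35 s, if anything falls off the work surface, if the arm or the gripper's body presses on something with over 40 N, if the wrist force passes 120 N, or if a joint passes its speed limit or range.

## Working session

There is one attempt and no reset: what is moved stays moved. The work goes in short steps, Python scripts to look and compute and a tool call to move; the robot and the scene stay as the last step left them, time stands still between calls to the robot, and variables do not carry over. Pictures are saved under pics/ and viewed, at most 10 in all, crops included, and the job is handed in when it is done.

Besides the shell and the picture viewer there is one more tool, called after "Call:" in YAML: its name, and indented under it one key for each argument. move_arm: Moves the arm, as the interface text tells. Its arguments: {"type":"object","properties":{"deltas":{"type":"array"},"force":{"type":"number"}},"required":["deltas"]}

```bash
mkdir -p pics; cat > h.py <<'E'
import numpy as np, cv2
from bench import r
def world(cam, uv, depth):
    p=r.camera_params(cam); K=np.array([[p['fx'],0,p['cx']],[0,p['fy'],p['cy']],[0,0,1]])
    n=cv2.undistortPoints(np.array(uv,np.float32).reshape(-1,1,2),K,np.array(p['distortion'])).reshape(-1,2)
    d=np.array(depth).reshape(-1,1); c=np.hstack([n*d,d])
    return c@np.array(p['rotation']).T+np.array(p['position'])
def cloud(cam):
    im,d=r.grab_frame(cam); v,u=np.nonzero(d>0)
    return im,d,np.c_[u,v],world(cam,np.c_[u,v],d[v,u])
E
python3 - <<'E'
from h import *
for c in ("scene","top"):
    im,d=r.grab_frame(c); cv2.imwrite(f"pics/{c}0.png",im[:,:,::-1])
    p=r.camera_params(c); print(c,p['position'],np.round(p['rotation'],3).tolist(),p['fx'])
    for q in ("nest","block","stem","left_ribs","vial","canister","tin","tweezers"):
        print(q,[(np.round(x['at'],3).tolist(),round(x['score'],2)) for x in r.search_frame(c,q)][:4])
s=r.sense(); print(s)
E
```

```text
scene [-0.01189875 -0.29884435  0.82894187] [-2.382, 0.015, -0.9] 484.2629649723184
nest [([0.501, 0.121, 0.01], 0.6), ([0.447, 0.142, 0.011], 0.17)]
block [([0.592, 0.286, 0.045], 0.65), ([0.511, 0.137, 0.063], 0.58)]
stem [([0.514, 0.136, 0.061], 0.75), ([0.592, 0.289, 0.043], 0.7), ([0.387, 0.247, 0.042], 0.68), ([0.501, 0.123, 0.014], 0.65)]
left_ribs [([0.51, 0.136, 0.055], 0.89), ([0.39, 0.251, 0.043], 0.61)]
vial [([0.503, 0.027, 0.032], 0.57)]
canister [([0.504, 0.256, 0.047], 0.61)]
tin [([0.609, 0.135, 0.011], 0.81)]
tweezers [([0.444, 0.143, 0.009], 0.64)]
top [0.33756195 0.15506    0.92010047] [-2.921, 0.002, -1.607] 392.2105115246162
nest [([0.506, 0.147, 0.013], 0.56)]
block [([0.515, 0.145, 0.056], 0.84), ([0.387, 0.253, 0.046], 0.73), ([0.59, 0.291, 0.049], 0.66), ([0.614, 0.137, 0.008], 0.52)]
stem [([0.388, 0.247, 0.046], 0.91), ([0.592, 0.288, 0.047], 0.89), ([0.519, 0.144, 0.055], 0.76)]
left_ribs [([0.389, 0.253, 0.045], 0.96), ([0.515, 0.144, 0.055], 0.59), ([0.591, 0.287, 0.048], 0.56), ([0.513, 0.264, 0.06], 0.39)]
vial [([0.503, 0.032, 0.051], 0.58)]
canister
[... 169 characters left out ...]
clock': 0.9, 'qpos': array([ 1.02148971e+00,  5.27436859e-01,  1.43267664e+00, -2.38603268e-05,
        1.18139174e+00, -1.78509265e-01]), 'joint_vel': array([ 1.35156561e-03,  3.30747056e-05,  1.49311366e-03,  1.05224746e-03,
       -1.62665773e-03, -1.19760102e-03]), 'tau': array([-2.98268169e-04, -4.39993250e+01, -1.76987725e+01,  6.32436527e-02,
        5.03439666e-02, -2.17009088e-06]), 'tcp_pos': array([0.22645753, 0.58252747, 0.19399469]), 'ee_rot': array([3.14151055e+00, 3.72454046e-05, 2.77080436e+00]), 'contact_force': array([ 0.753329  ,  0.1924186 , -0.06084631]), 'wrist_torque': array([-0.0153028 , -0.04577428,  0.00360201]), 'grasp_force': 0.0, 'grip_width': 1.0028404648452598}
```

```bash
sed -i "s/^from bench import r/from bench import r\nfrom scipy.spatial.transform import Rotation as Rot/; s/np.array(p\['rotation'\]).T/Rot.from_euler('xyz',p['rotation']).as_matrix().T/" h.py
python3 - <<'E'
from h import *
a=cv2.imread("pics/top0.png"); b=cv2.imread("pics/scene0.png")
cv2.imwrite("pics/both.png",cv2.resize(np.hstack([a,b]),(800,300)))
for c in ("top","scene"):
    im,d,uv,P=cloud(c)
    # stem top: near block
    near=(abs(P[:,0]-.515)<.05)&(abs(P[:,1]-.145)<.09)
    S=near&(P[:,2]>.09); 
    q=P[S]; print(c,"stem top",len(q),q.mean(0),q.min(0),q.max(0), cv2.minAreaRect((q[:,:2]*1000).astype(np.float32)))
    h=np.histogram(P[near,2],bins=np.arange(-.005,.12,.005)); print(h[0])
    B=near&(P[:,2]>.05)&(P[:,2]<.062); print("body top",B.sum(),np.median(P[B,2]),cv2.minAreaRect((P[B,:2]*1000).astype(np.float32)))
    B=near&(P[:,2]>.04)&(P[:,2]<.05); print("walls",B.sum(),cv2.minAreaRect((P[B,:2]*1000).astype(np.float32)))
    B=near&(P[:,2]>.008)&(P[:,2]<.016); print("plate",B.sum(),cv2.minAreaRect((P[B,:2]*1000).astype(np.float32)))
    np.savez(c+".npz",im=im,uv=uv,P=P,d=d)
    u,v=uv[S].mean(0); print(u,v)
    x0,y0=int(u-100),int(v-75)
    cv2.imwrite(f"pics/crop_{c}.png",cv2.resize(im[max(y0,0):y0+150,max(x0,0):x0+200,::-1],None,fx=3,fy=3))
a=cv2.imread("pics/crop_top.png"); b=cv2.imread("pics/crop_scene.png"); print(a.shape,b.shape)
E
```

```text
top stem top 131 [0.5182619  0.14657657 0.10048776] [0.50726938 0.13235936 0.09051   ] [0.53057775 0.1588864  0.10404486] ((519.2922973632812, 146.10580444335938), (26.037006378173828, 22.250581741333008), 83.79428100585938)
[444 615  88 878 102  27  20  65 124  93 300  43 135   7   5   5   8   4
   5   7  30  94   0   0]
body top 182 0.05624422035666299 ((519.94580078125, 146.7848663330078), (113.07001495361328, 32.534400939941406), 84.43968963623047)
walls 393 ((519.4239501953125, 146.52780151367188), (121.64431762695312, 38.456443786621094), 82.65516662597656)
plate 1000 ((519.6483154296875, 146.21304321289062), (151.76223754882812, 76.7265396118164), 82.8431167602539)
262.58015267175574 192.40458015267177
scene stem top 149 [0.51665995 0.1445424  0.09904099] [0.50595636 0.13267207 0.09024565] [0.53212445 0.16076168 0.10424428] ((518.86962890625, 146.34967041015625), (26.70063591003418, 24.48483657836914), 82.00621032714844)
[318 548 130 660 122  68  68  87 162 146 283  54 111  26  19  28  26  27
  24  26  42  81   0   0]
body top 172 0.056170933820174684 ((518.5228271484375, 158.00936889648438), (84.26124572753906, 25.753047943115234), 84.79963684082031)
walls 429 ((519.211669921875, 146.95169067382812), (123.53364562988281, 39.95325469970703), 82.83094787597656)
plate 753 ((517.9059448242188, 146.77691650390625), (154.56829833984375, 77.16120147705078), 83.46282958984375)
258.4161073825503 191.61073825503357
(450, 600, 3) (450, 600, 3)
```

View pics/both.png

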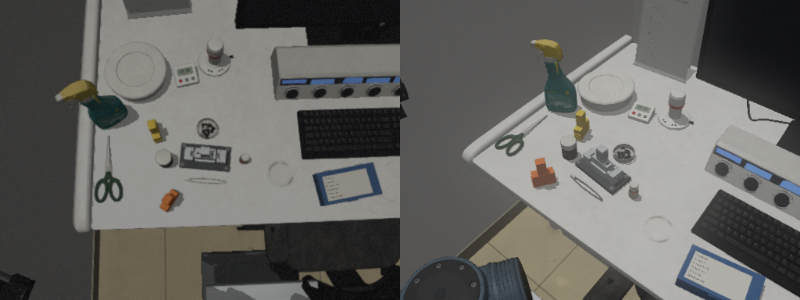

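View pics/crop_top.png

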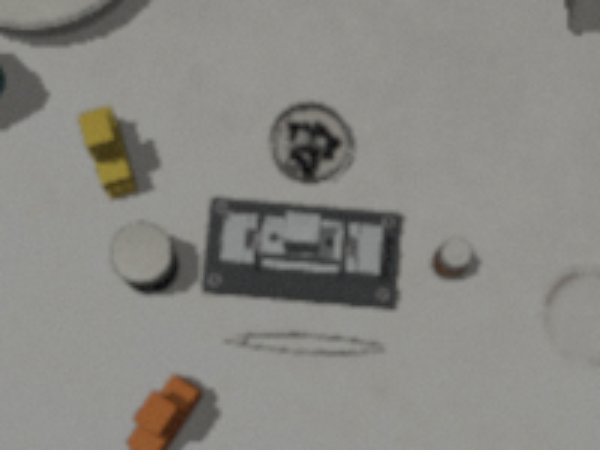

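The block is the grey one in the nest: stem at about pixel (303, 227) of the crop, with the yellow (110, 150) and orange (165, 415) look-alikes outside. Both views agree on a centre of (0.519, 0.146), a top at z = 0.101 and a yaw of about -0.125.

Call:
move_arm:
  deltas: [0.2, -0.2, 0, 0, 0, 0.03, 0, 0.4, -0.4, 0, 0, 0, 0.06, 0, 0.6, -0.6, 0, 0, 0, 0.09, 0, 0.8, -0.8, 0, 0, 0, 0.12, 0, 0.975, -0.99, 0, 0, 0, 0.157, 0, 0.975, -0.99, 0, 0, 0, 0.157, 0, 0.975, -0.99, 0, 0, 0, 0.157, 0, 0.975, -0.99, 0, 0, 0, 0.157, 0]
  force: 60

```text
clock: 2.0
tcp_pos: [0.5217, 0.2831, 0.194]
ee_rot: [3.141, 0.002, 3.012]
contact_force: [-1.0, 0.5, -0.6]
grip_width: 1.002
grasp_force: 0.0
```

Call:
move_arm:
  deltas: [0, -0.2, -0.1, 0, 0, 0, 0, 0, -0.4, -0.2, 0, 0, 0, 0, 0, -0.464, -0.24, 0, 0, 0, 0, 0, -0.464, -0.24, 0, 0, 0, 0, 0, -0.464, -0.24, 0, 0, 0, 0]

```text
clock: 2.62
tcp_pos: [0.5191, 0.1476, 0.1225]
ee_rot: [3.141, 0.001, 3.018]
contact_force: [0.4, -0.6, -0.5]
grip_width: 0.998
grasp_force: 0.0
```

```bash
python3 - <<'E'
from h import *
s=r.sense(); print(s['tcp_pos'],s['ee_rot'],s['contact_force'],s['wrist_torque'])
im,d=r.grab_frame("scene"); cv2.imwrite("pics/s1.png",cv2.resize(im[100:250,160:360,::-1],None,fx=3,fy=3))
E
```

```text
[0.5191304  0.14755152 0.12245502] [3.14079964e+00 8.29800176e-04 3.01812257e+00] [ 0.40822174 -0.56164671 -0.47559812] [-0.00704528  0.02215641 -0.03202449]
```

View pics/s1.png

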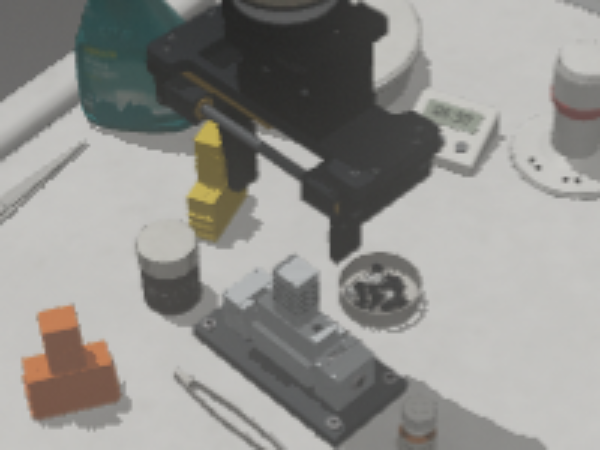

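The open fingers, at pixels (240, 170) and (345, 240), straddle the stem at (297, 285). The canister and vial are clear of the path down.

Call:
move_arm:
  deltas: [0, 0, -0.1, 0, 0, 0, 0, 0, 0, -0.193, 0, 0, 0, 0, 0, 0, -0.193, 0, 0, 0, 0, 0, 0, -0.193, 0, 0, 0, 0, 0, 0, -0.193, 0, 0, 0, 0.6, 0, 0, -0.193, 0, 0, 0, 1, 0, 0, -0.193, 0, 0, 0, 1, 0, 0, -0.193, 0, 0, 0, 1, 0, 0, -0.193, 0, 0, 0, 1, 0, 0, -0.193, 0, 0, 0, 1]
  force: 60

```text
clock: 3.92
tcp_pos: [0.5189, 0.1463, 0.064]
ee_rot: [-3.142, -0.0, 3.017]
contact_force: [-1.0, -1.0, 0.2]
grip_width: 0.404
grasp_force: 0.0
```

```bash
python3 - <<'E'
from h import *
s=r.sense(); print(s)
# left-up 9deg about right roller; then -18deg about left roller; deltas for TCP, cumulative, in move units
yaw=-.125; Rz=Rot.from_euler('z',yaw); c0=np.array([.5192,.1463,0]); ax=Rz.apply([1,0,0])
tcp0=s['tcp_pos'].copy(); tcp=tcp0.copy()
def rock(tcp,piv_l,deg):
    p=c0+Rz.apply(piv_l); return p+Rot.from_rotvec(ax*np.radians(deg)).apply(tcp-p)
for e in (10,):
  a=rock(tcp0,[0,-.031,.032],e); b=rock(a,[0,.031,.032],-2*e); c=rock(b,[0,-.031,.032],e)
  print(e,(a-tcp0)/.3,(b-tcp0)/.3,(c-tcp0)/.3,"turn",ax*np.radians(e)/(np.pi/2))
E
```

```text
{'clock': 3.925, 'qpos': array([ 6.73942848e-02,  6.05701035e-01,  1.76010785e+00, -7.47989150e-06,
        7.75900964e-01, -1.37915667e+00]), 'joint_vel': array([ 0.0004641 ,  0.00104503, -0.00052863,  0.00075635,  0.00031244,
       -0.00066971]), 'tau': array([-9.64090104e-04, -4.04210150e+01, -1.06466728e+01, -1.54171331e-02,
        8.31463351e-02,  8.96901020e-05]), 'tcp_pos': array([0.51890444, 0.14627504, 0.06400938]), 'ee_rot': array([-3.14156519e+00, -1.14052231e-04,  3.01735262e+00]), 'contact_force': array([-1.0196769 , -0.97879751,  0.21366334]), 'wrist_torque': array([0.04655311, 0.03039231, 0.02967495]), 'grasp_force': 0.0, 'grip_width': 0.4040328947501479}
10 [-0.00250529 -0.01993786  0.016287  ] [0.00366851 0.0291951  0.0511552 ] [0.         0.         0.07177458] turn [ 0.11024419 -0.01385275  0.        ]
```

Call:
move_arm:
  deltas: [0, 0, 0, 0, 0, 0, 1, 0, 0, 0, 0, 0, 0, 1, 0, 0, 0, 0, 0, 0, 1, 0, 0, 0, 0, 0, 0, 1]
  force: 60

```text
clock: 4.42
tcp_pos: [0.5189, 0.1464, 0.064]
ee_rot: [3.141, -0.0, 3.017]
contact_force: [-0.4, 0.6, 0.3]
grip_width: 0.287
grasp_force: 60.0
```

Gripped: the opening is 25 mm and the grip 60 N. Now the first rock, left end up.

Call:
move_arm:
  deltas: [-0.0006, -0.005, 0.004, 0.028, -0.0035, 0, 1, -0.0012, -0.01, 0.008, 0.055, -0.007, 0, 1, -0.0018, -0.015, 0.012, 0.083, -0.0104, 0, 1, -0.0025, -0.02, 0.0163, 0.11, -0.0139, 0, 1, -0.0025, -0.02, 0.0163, 0.11, -0.0139, 0, 1, -0.0025, -0.02, 0.0163, 0.11, -0.0139, 0, 1]

```text
clock: 5.18
tcp_pos: [0.518, 0.1407, 0.0687]
ee_rot: [2.967, -0.0, 3.017]
contact_force: [0.7, 4.6, -2.8]
grip_width: 0.287
grasp_force: 60.1
```

```bash
python3 - <<'E'
from h import *
s=r.sense(); print(s['tcp_pos'],s['ee_rot'],s['contact_force'],s['wrist_torque'],s['grasp_force'],s['grip_width'])
im,d,uv,P=cloud("scene"); cv2.imwrite("pics/s2.png",cv2.resize(im[130:230,190:330,::-1],None,fx=5,fy=5))
Rz=Rot.from_euler('z',-.125); L=Rz.inv().apply(P-[.5192,.1463,0])
for lo in np.arange(-.032,.032,.006):
    m=(abs(L[:,0])<.013)&(L[:,1]>lo)&(L[:,1]<lo+.006)&(L[:,2]>.03)&(L[:,2]<.08); print(round(lo+.003,3),m.sum(),np.round(np.percentile(L[m,2],[10,50,90]),4) if m.sum() else '')
E
```

```text
[0.51804901 0.14072765 0.06874121] [ 2.96696081e+00 -2.12667334e-04  3.01730458e+00] [ 0.65758267  4.61361148 -2.84549692] [-0.11875696 -0.12544749  0.01592124] 60.085267424583435 0.2870179960130464
-0.029 45 [0.0414 0.0566 0.0593]
-0.023 43 [0.0448 0.0576 0.0692]
-0.017 65 [0.0497 0.0629 0.0743]
-0.011 28 [0.0352 0.0571 0.0761]
-0.005 30 [0.0391 0.0597 0.0769]
0.001 27 [0.041  0.0602 0.0747]
0.007 21 [0.0399 0.0514 0.0648]
0.013 23 [0.0385 0.0578 0.0652]
0.019 28 [0.041  0.0639 0.0661]
0.025 30 [0.0385 0.0599 0.0666]
0.031 6 [0.0357 0.0414 0.0468]
```

View pics/s2.png

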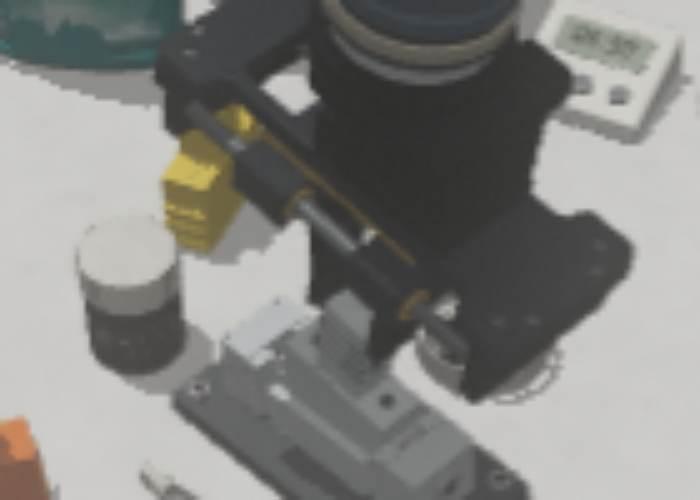

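The left end is up one notch at about 10°. In the picture the block top stands proud at the left (about 330, 330), level with the wall at the right (about 400, 420), and the forces are low. Now the rock the other way, about the left roller.

Call:
move_arm:
  deltas: [0.0008, 0.0054, 0.0052, -0.0276, 0.0035, 0, 1, 0.0015, 0.0111, 0.0101, -0.055, 0.0069, 0, 1, 0.0023, 0.0169, 0.0149, -0.0827, 0.0104, 0, 1, 0.0031, 0.023, 0.0194, -0.11, 0.0139, 0, 1, 0.0039, 0.0292, 0.0236, -0.1378, 0.0173, 0, 1, 0.0046, 0.0356, 0.0276, -0.1654, 0.0208, 0, 1, 0.0054, 0.0423, 0.0313, -0.193, 0.0242, 0, 1, 0.0062, 0.0491, 0.0349, -0.2205, 0.0277, 0, 1, 0.0062, 0.0491, 0.0349, -0.2205, 0.0277, 0, 1, 0.0062, 0.0491, 0.0349, -0.2205, 0.0277, 0, 1]

```text
clock: 6.48
tcp_pos: [0.5198, 0.1546, 0.0792]
ee_rot: [-2.967, -0.001, 3.017]
contact_force: [0.5, -1.0, -2.3]
grip_width: 0.292
grasp_force: 60.0
```

```bash
python3 - <<'E'
from h import *
s=r.sense(); print(s['tcp_pos'],s['ee_rot'],s['contact_force'],s['wrist_torque'],s['grasp_force'],s['grip_width'])
im,d,uv,P=cloud("scene"); cv2.imwrite("pics/s3.png",cv2.resize(im[130:230,190:330,::-1],None,fx=5,fy=5))
Rz=Rot.from_euler('z',-.125); L=Rz.inv().apply(P-[.5192,.1463,0])
for lo in np.arange(-.032,.032,.006):
    m=(abs(L[:,0])<.013)&(L[:,1]>lo)&(L[:,1]<lo+.006)&(L[:,2]>.03)&(L[:,2]<.09); print(round(lo+.003,3),m.sum(),np.round(np.percentile(L[m,2],[10,50,90]),4) if m.sum() else '')
E
```

```text
[0.5197681  0.15461979 0.07918185] [-2.96687257e+00 -5.94203577e-04  3.01714171e+00] [ 0.54380834 -0.98127052 -2.26303418] [-0.07143071  0.03960506  0.00892434] 59.99168515205383 0.29178283960554696
-0.029 78 [0.0402 0.0505 0.0611]
-0.023 87 [0.047  0.0682 0.077 ]
-0.017 43 [0.0424 0.0701 0.0765]
-0.011 46 [0.0425 0.0733 0.0764]
-0.005 76 [0.0493 0.0758 0.0862]
0.001 31 [0.0414 0.0706 0.0851]
0.007 36 [0.04   0.0638 0.084 ]
0.013 34 [0.0421 0.065  0.0842]
0.019 22 [0.0428 0.0638 0.0845]
0.025 27 [0.041  0.0558 0.0697]
0.031 24 [0.044  0.0628 0.068 ]
```

View pics/s3.png

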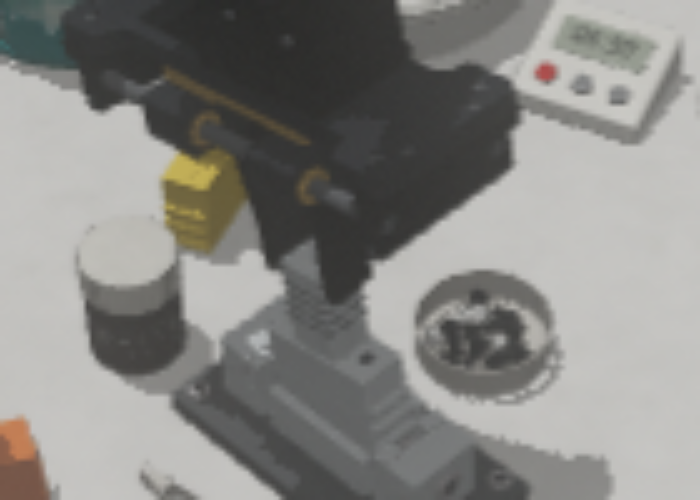

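```bash
python3 - <<'E'
from h import *
Rz=Rot.from_euler('z',-.125)
ims=[]
for c in ("scene","top"):
    im,d,uv,P=cloud(c); L=Rz.inv().apply(P-[.5192,.1463,0])
    m=(abs(L[:,0])<.011)&(L[:,1]>-.033)&(L[:,1]<-.008)&(L[:,2]>.062)&(L[:,2]<.09)
    q=L[m]; 
    for _ in range(3):
        k=np.polyfit(q[:,1],q[:,2],1); e=q[:,2]-np.polyval(k,q[:,1]); q=q[abs(e)<max(.002,1.5*e.std())]
    print(c,len(q),np.degrees(np.arctan(k[0])),"z at -.02",np.polyval(k,-.02),q.min(0),q.max(0))
    S=(L[:,0]<0)&(L[:,2]>.055)&(L[:,2]<.1)&(abs(L[:,1])<.036)&(L[:,0]>-.016); q=L[S]
    print(np.round(q[np.argsort(q[:,1])][::max(1,len(q)//30)],4).tolist())
E
```

```text
scene 69 16.66160194537488 z at -.02 0.07350214804476302 [-0.01087287 -0.02561475  0.06825579] [ 0.01036542 -0.00805593  0.07770985]
[[-0.0016, -0.0292, 0.0624], [-0.0021, -0.0267, 0.0608], [-0.009, -0.0249, 0.0744], [-0.0111, -0.0241, 0.0723], [-0.0133, -0.023, 0.0573], [-0.0114, -0.0211, 0.0574], [-0.0117, -0.0187, 0.0717], [-0.0094, -0.0165, 0.0775], [-0.0097, -0.0137, 0.0755], [-0.0107, -0.0114, 0.0619], [-0.01, -0.0075, 0.0582], [-0.0112, -0.0058, 0.061], [-0.0094, -0.0044, 0.0774], [-0.0119, -0.004, 0.076], [-0.0053, -0.0033, 0.0765], [-0.0039, -0.0024, 0.0962], [-0.0124, -0.0008, 0.0579], [-0.0043, 0.0005, 0.0883], [-0.0117, 0.0017, 0.09], [-0.0099, 0.0044, 0.071], [-0.0119, 0.0058, 0.062], [-0.0119, 0.0084, 0.0694], [-0.0123, 0.0111, 0.0708], [-0.0108, 0.0126, 0.0716], [-0.0111, 0.0151, 0.0762], [-0.0103, 0.0167, 0.0618], [-0.0108, 0.0183, 0.0798], [-0.012, 0.0211, 0.0629], [-0.0121, 0.0244, 0.0572], [-0.0105, 0.0288, 0.0653], [-0.0055, 0.0341, 0.067]]Traceback (most recent call last):
  File "<stdin>", line 9, in <module>
    raise TypeError("expected non-empty vector for x")
TypeError: expected non-empty vector for x
```

The block top is at about 67 mm at the left and 77 mm at the right, i.e. left one notch up, right two and a tilt of about -9.5°. Now level it about the right roller and lift.

Call:
move_arm:
  deltas: [-0.0009, -0.007, 0.006, 0.0276, -0.0035, 0, 1, -0.0018, -0.0145, 0.0115, 0.0551, -0.0069, 0, 1, -0.0028, -0.022, 0.017, 0.0827, -0.0104, 0, 1, -0.0037, -0.0292, 0.022, 0.11, -0.0139, 0, 1, -0.0037, -0.0292, 0.03, 0.11, -0.0139, 0, 1, -0.0037, -0.0292, 0.05, 0.11, -0.0139, 0, 1, -0.0037, -0.0292, 0.08, 0.11, -0.0139, 0, 1, -0.0037, -0.0292, 0.11, 0.11, -0.0139, 0, 1, -0.0037, -0.0292, 0.124, 0.11, -0.0139, 0, 1, -0.0037, -0.0292, 0.124, 0.11, -0.0139, 0, 1, -0.0037, -0.0292, 0.124, 0.11, -0.0139, 0, 1]

```text
clock: 8.0
tcp_pos: [0.5187, 0.1463, 0.1165]
ee_rot: [-3.141, -0.0, 3.017]
contact_force: [0.8, -1.0, -2.6]
grip_width: 0.29
grasp_force: 60.0
```

```bash
python3 - <<'E'
from h import *
s=r.sense(); print(s['tcp_pos'],s['ee_rot'],s['contact_force'],s['wrist_torque'],s['grasp_force'],s['grip_width'])
im,d,uv,P=cloud("scene"); cv2.imwrite("pics/s4.png",cv2.resize(im[130:230,190:330,::-1],None,fx=5,fy=5))
Rz=Rot.from_euler('z',-.125); L=Rz.inv().apply(P-[.5192,.1463,0])
for lo in np.arange(-.038,.038,.006):
    m=(abs(L[:,0])<.014)&(L[:,1]>lo)&(L[:,1]<lo+.006)&(L[:,2]>.048)&(L[:,2]<.115); print(round(lo+.003,3),m.sum(),np.round(np.percentile(L[m,2],[5,50,95]),4) if m.sum() else '')
E
```

```text
[0.5186987  0.14630214 0.11645052] [-3.14071194e+00 -2.02196164e-04  3.01746688e+00] [ 0.80244037 -0.97735018 -2.59164198] [0.00883182 0.00982597 0.04009435] 59.99457657337189 0.29044436291020764
-0.035 21 [0.0709 0.0821 0.0935]
-0.029 129 [0.0708 0.0932 0.1098]
-0.023 53 [0.074  0.1076 0.1116]
-0.017 51 [0.0709 0.1061 0.1114]
-0.011 51 [0.0714 0.1072 0.1139]
-0.005 33 [0.0694 0.0942 0.1101]
0.001 28 [0.0681 0.0905 0.1126]
0.007 27 [0.0706 0.0921 0.113 ]
0.013 34 [0.069  0.0933 0.109 ]
0.019 34 [0.0712 0.0949 0.1091]
0.025 40 [0.072  0.1003 0.1107]
0.031 16 [0.0714 0.0909 0.1097]
0.037 1 [0.0496 0.0496 0.0496]
```

View pics/s4.png

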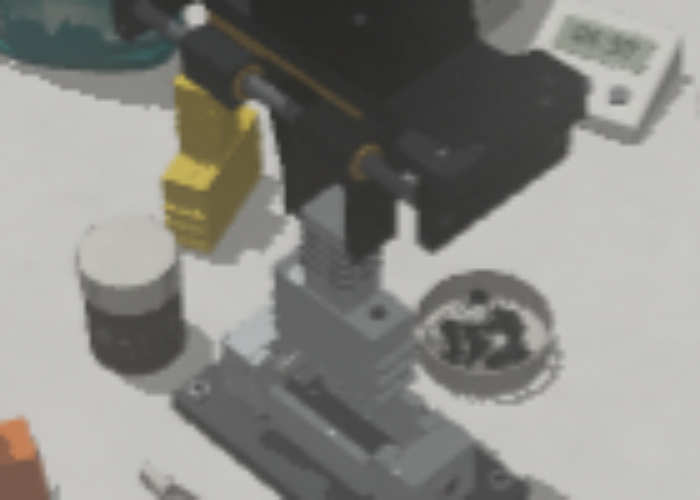

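The block hangs level and clear over the empty pocket. Its top face is at about pixel (340, 310), at z ≈ 0.109, so the underside is at about 65 mm. The objects around it have not moved.

```bash
python3 -c "
from bench import r
print(r.job_done())"
```

```text
the job is handed in; nothing more can be done
None
```

I rocked the block free, left end first and then right, and handed the job in with it held level about 19 mm above the top of the nest, at 8 s on the clock. The surrounding things look undisturbed in the last picture; the hand-in call returned no verdict.

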